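Fit the last cake pillar and pull-test its snap joint

ROBOT

A 7-joint arm with a two-finger parallel gripper is mounted at the origin on the work surface. World frame = base frame: x ahead of the robot, y to its left, z up, the work surface at z = 0. Lengths are in mm, angles in rad, forces in N, time in s.
With the tool pointing down it reaches from about 425 to 975 mm from the base axis. Payload 16.7 kg.
Tool frame: the origin (TCP) lies midway between the tips of the shut fingers; the grasp point (between the pads) lies robot.tcp_to_grasp behind it (robot.tcp_to_grasp is the distance from the TCP to the grasp point, in mm); y points along the fingers, z is the direction in which the jaws open and shut, and the axes are right-handed (so a half turn about y gives the same grasp; the last joint's range is limited). The gripper opens to 85 mm and grips with 20 to 120 N. Pads are 22 mm wide; open, the fingers measure 114 mm over their backs; the gripper's body (76 mm by 85 mm) begins 54 mm behind the grasp point. The pads swing forward as they close: fully open they stand 13 mm farther back than shut.
Start: joints at [-1.417, 0.426, 0.074, 1.606, -0.034, 1.111, -0.067], TCP at [201.93, 644.05, 231.302] pointing down, gripper open.
Joint ranges: [-2.85, 2.85], [-0.5, 2.14], [-1.23, 1.37], [0.21, 2.46], [-1.02, 4.16], [0.16, 2.05], [-2.73, 2.73]. Speed limits (rad/s): [1.89, 1.89, 2.39, 2.39, 3.01, 3.01, 3.01].

INTERFACE

Orientations are given as a rotation vector (axis times angle).
In Python, from plant import monitor, get_image, calibration, robot gives the robot as it stands.
- The arm moves only by the shell command python3 -m creep 'ROWS' [FORCE]. ROWS is JSON, a list of rows, each an object of numbers: "dx", "dy", "dz": the shift along the tool's x, y, z in m; "roll": the turn about the tool's y in rad; "jaw": the finger opening in m, from 0 to 0.0854. A call has 1 to 10 rows; each row shifts and turns the commanded pose from where the row before left it, along the tool's axes as they then stand; what a row does not reach is not made up. A row lasts 1/10 s, in which the tool goes at most 50 mm and 8.59 degrees, less where a joint would pass 70% of its speed; a pose out of reach is approached as far as the arm can. A call with a gripper value outside its range is refused whole. The fingers move at their own pace and stop on an object; FORCE is the grip in N (left out, the last holds). Time passes only in rows, so rows that do not move let the fingers close. It gives the time, the measured TCP pose, the force and the opening at its end, in the units of the state.
- monitor.sense(): the state, without advancing time (a new reading comes with each control period).
- get_image(name): name is "scene" or "top" or "wrist"; returns the picture (384x512x3 uint8, red, green, blue); there is no depth.
- calibration(name): a dict with "fov_y" (degrees; the focal length in pixels is half the picture's height over the tangent of half this angle, whatever the lens; pixels are square), "cx", "cy" (the principal point, pixels), "eye" and "orientation" of the camera in the world. Camera axes: x right, y down, z forward; pixel columns grow to the right and rows downward; lengths in mm; the calibration is good to about 2 mm. A picture is of the moment at which its call begins: read the wrist's pose just before it. calibration takes no time and is no camera call; for the wrist camera it gives the pose at the moment of the call.
- robot.hand_in(): hands the job in, once; it reports no verdict.
The state is a dict: "t": time; "q": joint angles; "dq": joint speeds; "joint_torque": joint torques, N m; "tool_pos": TCP position; "eef_rot": TCP orientation; "wrist_force": force on the tool from outside, world axes, zero at the start; "ft_torque": the same for the moment, N m; "grip_width": finger opening in mm.
Only numpy, scipy, OpenCV 4.12 (cv2) and the standard library are available. Lean on these libraries where they do the work, as an engineer would, in place of code of your own. Each camera call takes 0.05 s, during which the arm holds its last target.

TASK

Fit the last pillar of the cake separator: take the loose pillar that is as tall as the three already fitted and press it down onto the free stud of the plate, firmly but gently, until it snaps fully home. Then prove the snap holds: pull the pillar straight up with about 12 newtons (never more than 20) and keep that pull for two seconds. Leave it standing fully home and let go, with everything else on the bench left where it is.

Things in the scene. Friction and masses are not known exactly. Their poses are not given: they have to be found in the camera images.
- pillar: Loose cake pillar to fit: plain ivory plastic, 85 mm tall, upright, about 60 g, round (yaw is of no matter). Origin: centre of its foot, z up its axis. Shaft 32 mm in diameter from 11 to 74 mm above the foot; base moulding 42 mm, capital 38 mm in diameter. Foot hole 18 mm in diameter through a lip 4 mm thick; above the lip a wider bore to 27 mm above the foot.
- pillar_grip (a point): Point on the loose pillar's axis 58 mm above its foot, at the shaft: a good height to grip it.
- stud: Free stud of the separator plate, where no pillar stands yet: ivory plastic, 24 mm tall, pointed top, four sprung barbs round a post. Origin: on its axis at the plate's upper face, z up. Plate and stud stand a press of up to 35 N and a pull of up to 20 N. Pulled up, the thin plate bows with the stud by 0.6 mm for 12 N and springs back; pressed down it does not give.
- stud_foot (a point): Centre of the free stud's foot, on the plate's upper face, 58 mm above the bench. A pillar fully home has its foot on the plate, so its origin is at this point.
- barbs (a point): Stud axis 8 mm above the plate, widest part of its four sprung barbs: 24 mm across, tapering to 14 mm at 20 mm up. A pillar's lip meets them with its foot 20 to 14 mm up; pressed on they give inwards (push 5 to 14 N) and snap out over the lip with the foot 4 to 2 mm up. Then there is 2 mm of play: pulled, the pillar rises 2 mm, then bears stiffly on the barbs. Unsnapped it just lifts off.
- stud_top (a point): Top of the stud, on its axis, 24.5 mm above the plate; the point there is 5 mm across.
- turntable: Decorating turntable with the ivory separator plate clipped on it: fixed, does not turn. Origin: centre of its underside on the bench, z up. Disc 250 mm in diameter, top 50 mm up; plate 200 mm in diameter, upper face 58 mm up. Four pillar places 62 mm from the centre: the free stud along +x, fixed pillars (85 mm tall, like the loose one) along +y, -x, -y. Three rim clips rise 5 mm above the plate.
- short_pillar: Bystander: a loose pillar of another set, same shape but only 60 mm tall. Origin at the centre of its foot.
- gel_jar: Bystander: upright clear jar with black lid, 48 mm in diameter, 62 mm tall. Origin at the centre of its underside.
- pick_tub: Bystander: upright tub with red lid, 42 mm in diameter, 75 mm tall. Origin at the centre of its underside.
- bowl: Bystander: small white bowl, 100 mm in diameter, 40 mm tall. Origin at the centre of its underside.
- cutter: Bystander: steel ring cutter, 68 mm in diameter, 35 mm tall. Origin at the centre of its underside.
- brush: Bystander: flat brush lying on the bench, 190 mm long, along its x. Origin at mid length on its underside.
- modeller: Bystander: thin white modelling tool lying on the bench, 165 mm long, 10 mm thick, along its x. Origin at mid length on its underside.

How it is judged:
By the outcome, as a careful person would: the job done as asked, in the order asked, and still so for the second after the job is handed in, with the robot touching nothing.
It also fails if it takes over 64 s, if anything falls off the work surface, if the arm or the gripper's body presses on something with over 40 N, if the wrist force passes 120 N, or if a joint passes its speed limit or range.

## Working session

There is one attempt and no reset: what is moved stays moved. The work goes in short steps, Python scripts to look and compute and a shell command to move; the robot and the scene stay as the last step left them, time stands still between calls to the robot, and variables do not carry over. Pictures are saved under pics/ and viewed, and the job is handed in when it is done.

```bash
ls; mkdir -p pics; python3 - <<'E'
from plant import monitor,get_image,calibration,robot
import cv2
print(monitor.sense()); print(robot.tcp_to_grasp)
for n in ["scene","top","wrist"]:
    print(n,calibration(n))
    cv2.imwrite(f"pics/{n}0.png",cv2.cvtColor(get_image(n),cv2.COLOR_RGB2BGR))
E
```

```text
pics
{'t': 0.0, 'q': array([-1.41648392,  0.42671645,  0.07381799,  1.60659096, -0.03409532,
        1.11077731, -0.06713376]), 'dq': array([-2.30346442e-03,  4.34635851e-05, -1.97826767e-04,  5.95776133e-04,
       -2.34658375e-04, -5.51354627e-04,  6.95080783e-04]), 'joint_torque': array([ 1.04918727e-03, -9.49822855e+01,  3.76140386e+00, -4.63519406e+01,
        1.92997354e-02,  9.85314284e-03,  2.93901599e-05]), 'tool_pos': array([201.82379944, 643.7111384 , 230.62705857]), 'eef_rot': array([-1.5588403 ,  0.2385977 , -0.23842995]), 'wrist_force': array([ 1.41669804,  0.52345546, -0.07911508]), 'ft_torque': array([ 0.02338878,  0.02045348, -0.02352835]), 'grip_width': 85.27205283642988}
18.700000000000003
scene {'fov_y': 47.824072123387054, 'cx': 246.6056645524227, 'cy': 192.52258846358978, 'eye': array([1345.04722496,  255.81604755, 1090.39329171]), 'orientation': array([-1.50179678, -2.16837538,  0.77233297])}
top {'fov_y': 51.94376402988665, 'cx': 254.36026774362318, 'cy': 190.89020990725453, 'eye': array([ 352.55522235,   -7.06463541, 1443.39209447]), 'orientation': array([-2.13437068,  2.13414965, -0.19783201])}
wrist {'fov_y': 63.64561926962767, 'cx': 253.48620977994966, 'cy': 188.01584219745612, 'eye': array([126.58686407, 667.60449587, 371.94800464]), 'orientation': array([2.31894774, 1.70305468, 0.26721771])}
```

View pics/scene0.png

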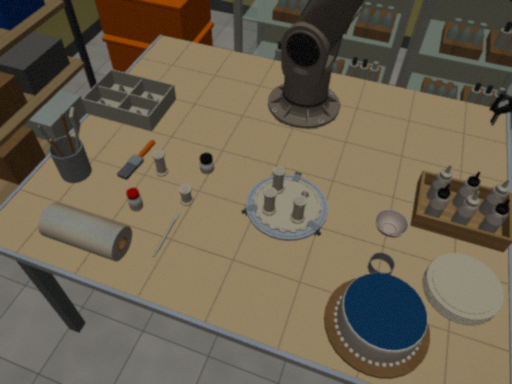

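View pics/top0.png

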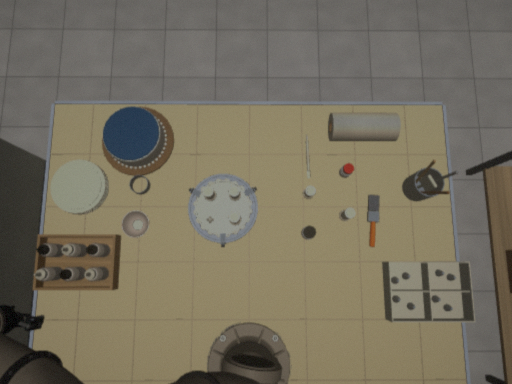

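View pics/wrist0.png

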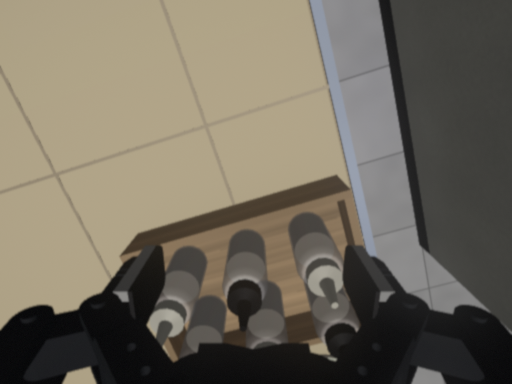

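```bash
cat > h.py <<'E'
from plant import monitor,get_image,calibration,robot
import cv2,numpy as np
from scipy.spatial.transform import Rotation as R
def cam(n): 
    c=calibration(n); return c,192/np.tan(np.radians(c['fov_y']/2)),R.from_rotvec(c['orientation']).as_matrix()
def ray(n,u,v,z,C=None):
    c,f,M=C or cam(n); d=M@np.array([(u-c['cx'])/f,(v-c['cy'])/f,1]); e=np.array(c['eye'])
    return e+d*(z-e[2])/d[2]
def proj(n,p,C=None):
    c,f,M=C or cam(n); q=M.T@(np.array(p)-c['eye']); return np.array([c['cx'],c['cy']])+f*q[:2]/q[2]
def crop(img,x0,y0,x1,y1,k,fn): cv2.imwrite(fn,cv2.resize(img[y0:y1,x0:x1],None,fx=k,fy=k,interpolation=cv2.INTER_CUBIC))
E
python3 - <<'E'
from h import *
a=cv2.imread('pics/top0.png');crop(a,180,165,270,255,6,'pics/t1.png');crop(a,290,150,370,250,6,'pics/t2.png')
b=cv2.imread('pics/scene0.png');crop(b,230,150,340,245,6,'pics/s1.png');crop(b,120,130,230,225,6,'pics/s2.png')
E
```

```text
(no output)
```

View pics/t1.png

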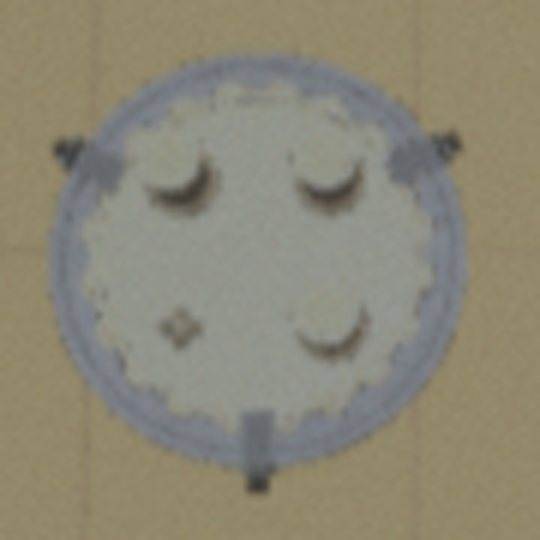

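View pics/t2.png

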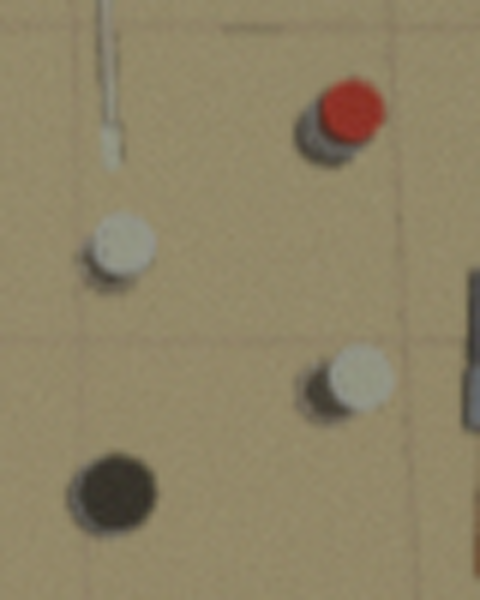

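View pics/s1.png

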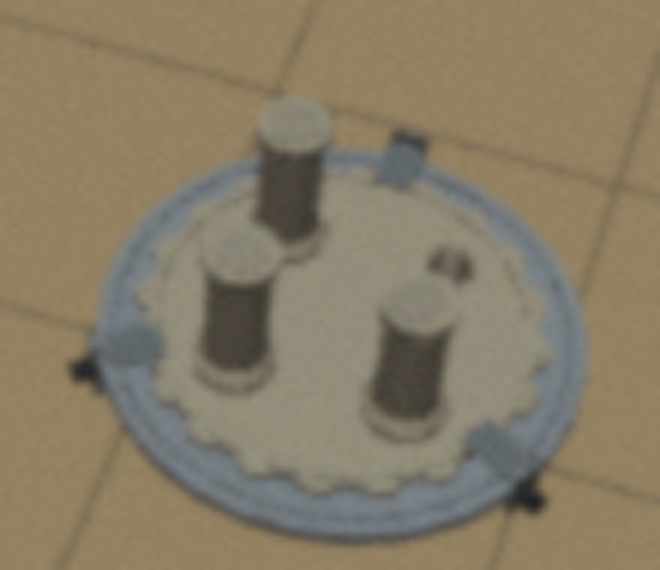

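View pics/s2.png

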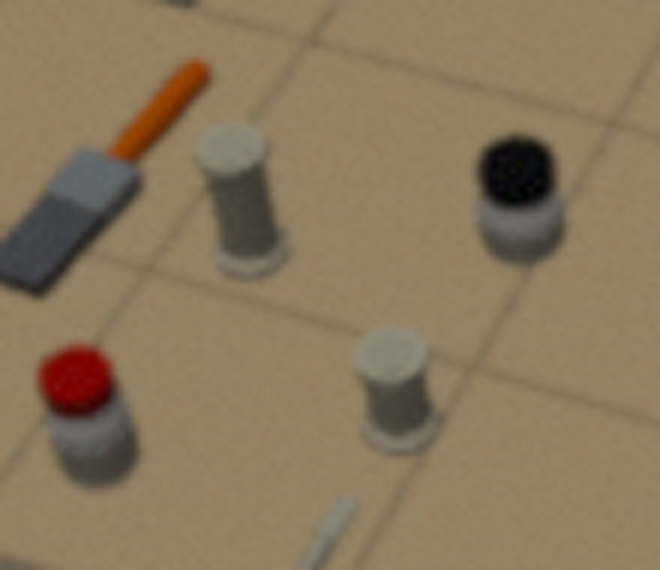

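```bash
python3 - <<'E'
from h import *
T=cam('top');S=cam('scene')
def t(x,y,x0,y0,z,n='top',C=None):
    return ray(n,(x+.5)/6-.5+x0,(y+.5)/6-.5+y0,z,C).round(1)
print('pillar', t(361,378,290,150,85,'top',T), t(232,148,120,130,85,'scene',S))
print('short', t(123,244,290,150,60,'top',T), t(391,354,120,130,60,'scene',S))
print('jar',t(116,493,290,150,62),'tub',t(352,110,290,150,75))
P=[t(174,163,180,165,143),t(329,163,180,165,143),t(331,314,180,165,143)]
Q=[t(412,303,230,150,143,'scene',S),t(242,249,230,150,143,'scene',S),t(294,122,230,150,143,'scene',S)]
print('fixed',P,Q)
print('stud top', t(180,328,180,165,72),t(450,264,230,150,70,'scene',S))
print('stud from fixed',P[0]+P[2]-P[1],Q[0]+Q[2]-Q[1], 'diag', np.linalg.norm(P[0]-P[2]),np.linalg.norm(Q[0]-Q[2]))
print('disc', t(259,261,180,165,50))
print(R.from_rotvec(monitor.sense()['eef_rot']).as_matrix().round(3))
E
```

```text
pillar [ 516.7 -351.9   85. ] [ 517.5 -350.7   85. ]
short [ 599.8 -219.7   60. ] [ 600.3 -219.1   60. ]
jar [ 451.9 -211.6   62. ] tub [ 678.3 -356.    75. ]
fixed [array([579.6, 133.2, 143. ]), array([579.7,  46.8, 143. ]), array([495.1,  45.1, 143. ])] [array([585.8, 133.9, 143. ]), array([582.9,  49.4, 143. ]), array([496.4,  47.6, 143. ])]
stud top [494.7 135.5  72. ] [496.1 135.6  70. ]
stud from fixed [495.  131.5 143. ] [499.3 132.1 143. ] diag 122.073174776443 124.25799773052839
disc [536.8  91.7  50. ]
[[ 0.954 -0.     0.299]
 [-0.299 -0.001  0.954]
 [ 0.    -1.    -0.001]]
```

```bash
python3 - <<'E'
from h import *
W=cam('wrist');s=monitor.sense();Rt=R.from_rotvec(s['eef_rot']).as_matrix()
print(Rt.T@W[2], Rt.T@(W[0]['eye']-s['tool_pos']))
for z in (75,85):
  for v in (188,230): 
    p=ray('wrist',253,v,z,W); print(z,v,Rt.T@(p-s['tool_pos']))
print(proj('wrist',s['tool_pos'],W))
def go(p): print(p,(Rt.T@(np.array(p)-s['tool_pos'])).round(1))
go([450,250,231]);go([480,120,231])
E
```

```text
[[ 1.64194815e-04  9.51590995e-01  3.07367127e-01]
 [-2.44120999e-04 -3.07367083e-01  9.51590992e-01]
 [ 9.99999957e-01 -2.31281077e-04  1.81835263e-04]] [-7.89618311e+01 -1.41272748e+02  9.41321388e-02]
75 188 [ 16.96952744 155.77760693  -0.33966171]
75 230 [ 63.54390938 155.78104251  -0.36981019]
85 188 [ 13.7399804  145.77735147  -0.32505796]
85 230 [ 58.74642712 145.78067139  -0.35419149]
[253.2607443  249.84684091]
[450, 250, 231] [ 3.546e+02  1.000e-01 -3.015e+02]
[480, 120, 231] [ 4.221e+02  2.000e-01 -4.166e+02]
```

```bash
r='x'; python3 -m creep '[{"dx":0.028,"dz":-0.0265},{"dx":0.028,"dz":-0.0265},{"dx":0.028,"dz":-0.0265},{"dx":0.028,"dz":-0.0265},{"dx":0.028,"dz":-0.0265},{"dx":0.028,"dz":-0.0265},{"dx":0.028,"dz":-0.0265},{"dx":0.028,"dz":-0.0265}]'; python3 -m creep '[{"dx":0.028,"dz":-0.0265},{"dx":0.028,"dz":-0.0265},{"dx":0.028,"dz":-0.0265},{"dx":0.028,"dz":-0.0265},{"dx":0.028,"dz":-0.0265},{"dx":0.028,"dz":-0.0265},{"dx":0.028,"dz":-0.0265},{"dx":0},{"dx":0},{"dx":0}]'
python3 - <<'E'
from h import *
s=monitor.sense();W=cam('wrist');a=get_image('wrist');cv2.imwrite('pics/w1.png',a[:,:,::-1])
print(s['t'],s['tool_pos'],s['q'].round(2),s['wrist_force'])
import pickle;pickle.dump((s,W),open('w1.pkl','wb'))
E
```

```text
0.15 [201.88087134 643.78047463 230.7759548 ] [-1.42  0.43  0.07  1.61 -0.03  1.11 -0.07] [ 0.5565614  -0.69010347  0.33549115]schema error: expected keys dx, dy, dz, roll, jaw
schema error: expected keys dx, dy, dz, roll, jaw
```

View pics/w1.png

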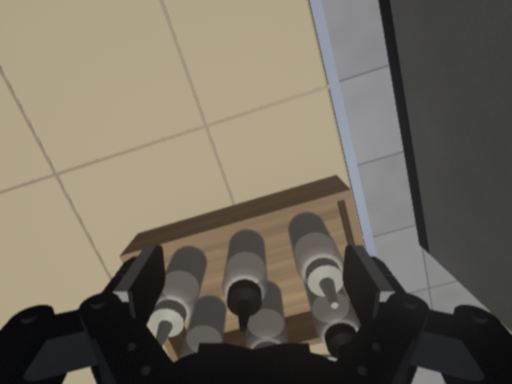

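All keys are required in each row; the arm has not moved (picture unchanged).

```bash
python3 -m creep '[{"dx":0.028,"dy":0,"dz":-0.0265,"roll":0,"jaw":0.085},{"dx":0.028,"dy":0,"dz":-0.0265,"roll":0,"jaw":0.085},{"dx":0.028,"dy":0,"dz":-0.0265,"roll":0,"jaw":0.085},{"dx":0.028,"dy":0,"dz":-0.0265,"roll":0,"jaw":0.085},{"dx":0.028,"dy":0,"dz":-0.0265,"roll":0,"jaw":0.085},{"dx":0.028,"dy":0,"dz":-0.0265,"roll":0,"jaw":0.085},{"dx":0.028,"dy":0,"dz":-0.0265,"roll":0,"jaw":0.085},{"dx":0.028,"dy":0,"dz":-0.0265,"roll":0,"jaw":0.085}]'; python3 -m creep '[{"dx":0.028,"dy":0,"dz":-0.0265,"roll":0,"jaw":0.085},{"dx":0.028,"dy":0,"dz":-0.0265,"roll":0,"jaw":0.085},{"dx":0.028,"dy":0,"dz":-0.0265,"roll":0,"jaw":0.085},{"dx":0.028,"dy":0,"dz":-0.0265,"roll":0,"jaw":0.085},{"dx":0.028,"dy":0,"dz":-0.0265,"roll":0,"jaw":0.085},{"dx":0.028,"dy":0,"dz":-0.0265,"roll":0,"jaw":0.085},{"dx":0.028,"dy":0,"dz":-0.0265,"roll":0,"jaw":0.085},{"dx":0,"dy":0,"dz":0,"roll":0,"jaw":0.085},{"dx":0,"dy":0,"dz":0,"roll":0,"jaw":0.085}]'
python3 - <<'E'
from h import *
s=monitor.sense();W=cam('wrist');a=get_image('wrist');cv2.imwrite('pics/w2.png',a[:,:,::-1])
print(s['t'],s['tool_pos'],s['eef_rot'],s['q'].round(2),s['wrist_force'])
import pickle;pickle.dump((s,W),open('w2.pkl','wb'))
E
```

```text
t: 1.0
tool_pos: [352.7, 373.2, 231.3]
eef_rot: [-1.558, 0.239, -0.238]
wrist_force: [0.0, 0.2, -0.2]
grip_width: 84.8
t: 1.9
tool_pos: [483.9, 138.5, 231.2]
eef_rot: [-1.558, 0.24, -0.24]
wrist_force: [-1.1, 0.2, -1.5]
grip_width: 85.2
1.9 [483.8847466  138.46385951 231.24050147] [-1.55755319  0.24012838 -0.23980236] [-0.76  0.14  0.39  2.   -0.07  1.01  0.93] [-1.12956054  0.22419231 -1.4576305 ]
```

View pics/w2.png

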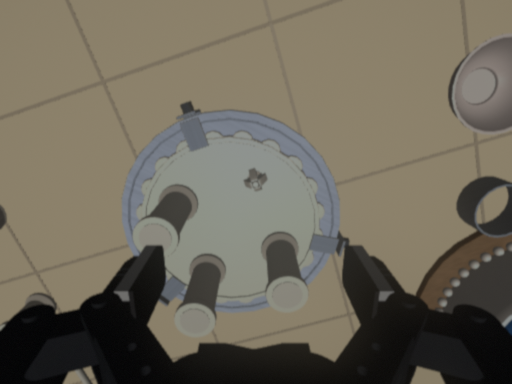

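```bash
python3 - <<'E'
from h import *
a=cv2.imread('pics/w2.png');crop(a,225,150,285,205,10,'pics/w2z.png')
crop(a,110,100,350,320,3,'pics/w2y.png')
E
```

```text
(no output)
```

View pics/w2z.png

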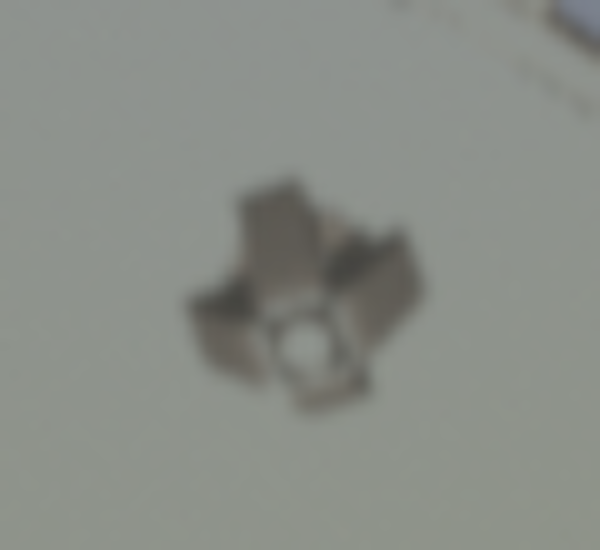

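View pics/w2y.png

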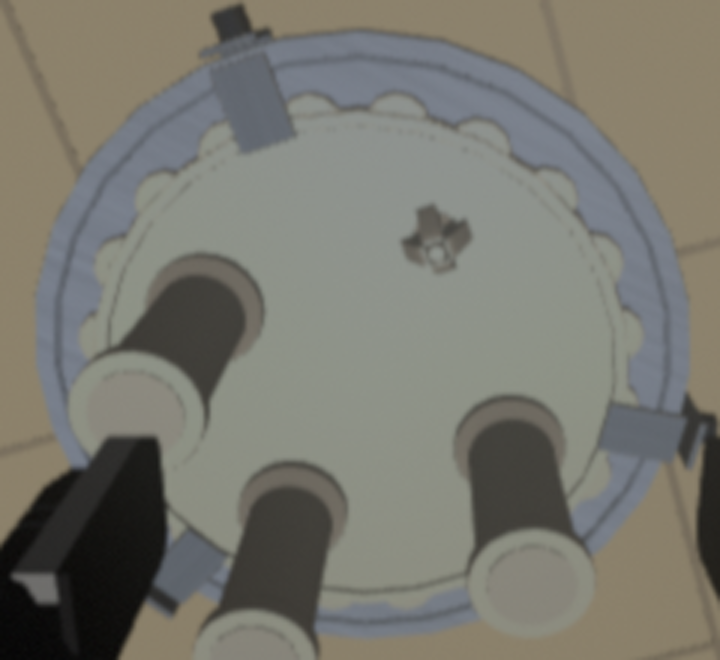

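```bash
python3 - <<'E'
from h import *;import pickle
s,W=pickle.load(open('w2.pkl','rb'))
st=ray('wrist',255.35,184.0,82.5,W);print('stud',st)
A=ray('wrist',287.2,293.7,143,W);B=ray('wrist',155.5,236.5,143,W);print(A,B,np.linalg.norm(A-B)); 
m=(A+B)/2;h=(A-B)/2
print('stud by caps', m+np.array([h[1],-h[0],0]), m-np.array([h[1],-h[0],0]))
Rt=R.from_rotvec(s['eef_rot']).as_matrix()
print('to pillar',Rt.T@(np.array([517,-351,231])-s['tool_pos']))
E
```

```text
stud [494.566681   137.16387399  82.5       ]
[581.02471851 138.91266607 143.        ] [494.99500914  50.73168035 143.        ] 123.19495581554183
stud by caps [582.10035669  51.80731852 143.        ] [493.91937096 137.83702789 143.        ]
to pillar [ 1.78909520e+02  2.70690939e-01 -4.56796298e+02]
```

```bash
python3 -m creep '[{"dx":0.0125,"dy":0,"dz":-0.0325,"roll":0,"jaw":0.085},{"dx":0.0125,"dy":0,"dz":-0.0325,"roll":0,"jaw":0.085},{"dx":0.0125,"dy":0,"dz":-0.0325,"roll":0,"jaw":0.085},{"dx":0.0125,"dy":0,"dz":-0.0325,"roll":0,"jaw":0.085},{"dx":0.0125,"dy":0,"dz":-0.0325,"roll":0,"jaw":0.085},{"dx":0.0125,"dy":0,"dz":-0.0325,"roll":0,"jaw":0.085},{"dx":0.0125,"dy":0,"dz":-0.0325,"roll":0,"jaw":0.085}]'; python3 -m creep '[{"dx":0.0125,"dy":0,"dz":-0.0325,"roll":0,"jaw":0.085},{"dx":0.0125,"dy":0,"dz":-0.0325,"roll":0,"jaw":0.085},{"dx":0.0125,"dy":0,"dz":-0.0325,"roll":0,"jaw":0.085},{"dx":0.0125,"dy":0,"dz":-0.0325,"roll":0,"jaw":0.085},{"dx":0.0125,"dy":0,"dz":-0.0325,"roll":0,"jaw":0.085},{"dx":0.0125,"dy":0,"dz":-0.0325,"roll":0,"jaw":0.085},{"dx":0.0125,"dy":0,"dz":-0.0325,"roll":0,"jaw":0.085},{"dx":0,"dy":0,"dz":0,"roll":0,"jaw":0.085},{"dx":0,"dy":0,"dz":0,"roll":0,"jaw":0.085}]'
python3 - <<'E'
from h import *
s=monitor.sense();W=cam('wrist');a=get_image('wrist');cv2.imwrite('pics/w3.png',a[:,:,::-1])
print(s['t'],s['tool_pos'],s['eef_rot'],s['q'].round(2),s['wrist_force'])
import pickle;pickle.dump((s,W),open('w3.pkl','wb'))
E
```

```text
t: 2.65
tool_pos: [499.2, -104.0, 231.4]
eef_rot: [-1.557, 0.236, -0.237]
wrist_force: [0.3, 1.1, -0.4]
grip_width: 84.5
t: 3.55
tool_pos: [514.9, -346.8, 230.8]
eef_rot: [-1.557, 0.239, -0.238]
wrist_force: [-0.3, 1.0, -0.4]
grip_width: 85.2
3.55 [ 514.92256322 -346.7562418   230.81151247] [-1.55730512  0.23889703 -0.23755218] [-0.01  0.39  0.65  1.76 -0.27  1.08  2.  ] [-0.25489652  0.98027281 -0.39587428]
```

View pics/w3.png

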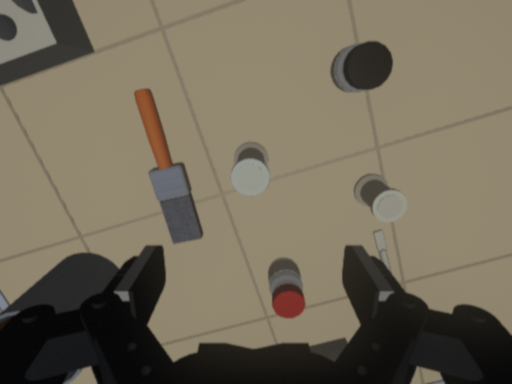

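```bash
python3 - <<'E'
from h import *;import pickle
s,W=pickle.load(open('w3.pkl','rb'))
a=cv2.imread('pics/w3.png');h=cv2.cvtColor(a,cv2.COLOR_BGR2HSV)
m=((h[...,1]<45)&(h[...,2]>125)).astype(np.uint8)
sub=np.zeros_like(m);sub[140:205,220:290]=m[140:205,220:290]
c=max(cv2.findContours(sub,cv2.RETR_EXTERNAL,cv2.CHAIN_APPROX_NONE)[0],key=cv2.contourArea)
e=cv2.fitEllipse(c);print(e,cv2.boundingRect(c))
b=a.copy();cv2.drawContours(b,[c],-1,(0,0,255),1);crop(b,215,130,295,210,7,'pics/w3z.png')
Rt=R.from_rotvec(s['eef_rot']).as_matrix()
p=ray('wrist',*e[0],85,W);print(p,(Rt.T@(p-s['tool_pos'])).round(1))
E
```

```text
((249.85064697265625, 177.13487243652344), (36.38743209838867, 38.65038299560547), 89.64962768554688) (230, 159, 40, 37)
[ 516.45320948 -350.73352965   85.        ] [  2.8 145.8  -3.4]
```

View pics/w3z.png

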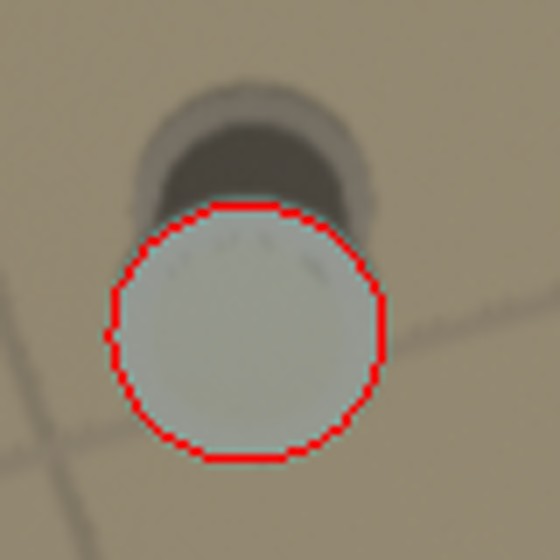

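```bash
python3 -m creep '[{"dx":0.0028,"dy":0.01,"dz":-0.0036,"roll":0,"jaw":0.085},{"dx":0,"dy":0.025,"dz":0,"roll":0,"jaw":0.085},{"dx":0,"dy":0.025,"dz":0,"roll":0,"jaw":0.085},{"dx":0,"dy":0.025,"dz":0,"roll":0,"jaw":0.085},{"dx":0,"dy":0.025,"dz":0,"roll":0,"jaw":0.085},{"dx":0,"dy":0.025,"dz":0,"roll":0,"jaw":0.085},{"dx":0,"dy":0.025,"dz":0,"roll":0,"jaw":0.085},{"dx":0,"dy":0.02,"dz":0,"roll":0,"jaw":0.085},{"dx":0,"dy":0.013,"dz":0,"roll":0,"jaw":0.085},{"dx":0,"dy":0,"dz":0,"roll":0,"jaw":0.085}]'
python3 - <<'E'
from h import *
s=monitor.sense();W=cam('wrist');a=get_image('wrist');cv2.imwrite('pics/w4.png',a[:,:,::-1])
print(s['t'],s['tool_pos'],s['eef_rot'],s['wrist_force'])
print(R.from_rotvec(s['eef_rot']).as_matrix().round(3), proj('wrist',[516.6,-351,85],W))
E
```

```text
t: 4.6
tool_pos: [515.6, -350.4, 36.6]
eef_rot: [-1.557, 0.24, -0.236]
wrist_force: [-0.7, 0.5, -0.5]
grip_width: 85.1
4.6 [ 515.6237935  -350.43804373   36.55717036] [-1.556758    0.23961944 -0.23565658] [-0.74329907  0.54667713 -0.50814146]
[[ 0.954 -0.002  0.298]
 [-0.298  0.001  0.954]
 [-0.003 -1.     0.001]] [252.6076195  318.18712523]
```

View pics/w4.png

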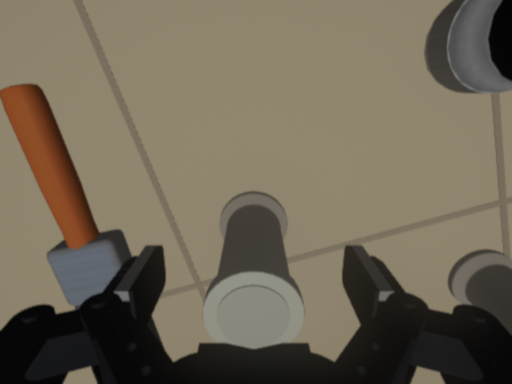

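```bash
python3 - <<'E'
from h import *
W=cam('wrist');s=monitor.sense();Rt=R.from_rotvec(s['eef_rot']).as_matrix()
a=cv2.imread('pics/w4.png');crop(a,190,180,320,360,3.3,'pics/w4z.png')
for u,v,z in [(253,309,85),(253,311,85)]:
    p=ray('wrist',u,v,z,W);print(p,(Rt.T@(p-s['tool_pos'])).round(1))
E
```

```text
[ 514.20760175 -350.60100501   85.        ] [ -2.  -47.2  -0.1]
[ 515.04881269 -350.86484103   85.        ] [ -1.1 -47.2  -0.1]
```

View pics/w4z.png

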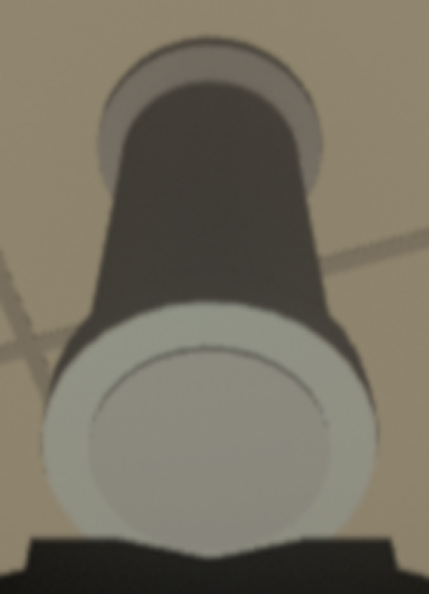

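```bash
python3 -m creep '[{"dx":0,"dy":0,"dz":0,"roll":0,"jaw":0.06},{"dx":0,"dy":0,"dz":0,"roll":0,"jaw":0.045},{"dx":0,"dy":0,"dz":0,"roll":0,"jaw":0.036},{"dx":0,"dy":0,"dz":0,"roll":0,"jaw":0.032},{"dx":0,"dy":0,"dz":0,"roll":0,"jaw":0.025},{"dx":0,"dy":0,"dz":0,"roll":0,"jaw":0.02},{"dx":0,"dy":0,"dz":0,"roll":0,"jaw":0.02},{"dx":0,"dy":0,"dz":0,"roll":0,"jaw":0.02},{"dx":0,"dy":0,"dz":0,"roll":0,"jaw":0.02}]' 60
```

```text
t: 5.55
tool_pos: [516.7, -351.9, 39.1]
eef_rot: [-1.558, 0.237, -0.239]
wrist_force: [0.3, 0.5, 6.9]
grip_width: 32.7
```

```bash
python3 -m creep '[{"dx":0,"dy":-0.005,"dz":0,"roll":0,"jaw":0.02},{"dx":0,"dy":-0.015,"dz":0,"roll":0,"jaw":0.02},{"dx":0,"dy":-0.025,"dz":0,"roll":0,"jaw":0.02},{"dx":0,"dy":-0.025,"dz":0,"roll":0,"jaw":0.02},{"dx":0,"dy":-0.025,"dz":0,"roll":0,"jaw":0.02},{"dx":0,"dy":-0.025,"dz":0,"roll":0,"jaw":0.02},{"dx":0,"dy":-0.025,"dz":0,"roll":0,"jaw":0.02},{"dx":0,"dy":-0.025,"dz":0,"roll":0,"jaw":0.02},{"dx":0,"dy":-0.010,"dz":0,"roll":0,"jaw":0.02},{"dx":0,"dy":0,"dz":0,"roll":0,"jaw":0.02}]'
python3 - <<'E'
from h import *
s=monitor.sense();W=cam('wrist');a=get_image('wrist');cv2.imwrite('pics/w5.png',a[:,:,::-1])
print(s['t'],s['tool_pos'],s['eef_rot'],s['wrist_force'])
b=get_image('scene')[:,:,::-1];crop(b,120,70,280,230,3.5,'pics/s5.png')
Rt=R.from_rotvec(s['eef_rot']).as_matrix();print((Rt.T@(np.array([495,136.5,s['tool_pos'][2]])-s['tool_pos'])).round(1))
E
```

```text
t: 6.55
tool_pos: [516.6, -352.0, 220.1]
eef_rot: [-1.558, 0.236, -0.241]
wrist_force: [0.7, -0.2, -0.8]
grip_width: 32.4
6.55 [ 516.64970398 -352.04427181  220.11373798] [-1.55808206  0.23641027 -0.24056987] [ 0.67018606 -0.18212315 -0.78487327]
[-166.8   -0.5  459.7]
```

View pics/w5.png

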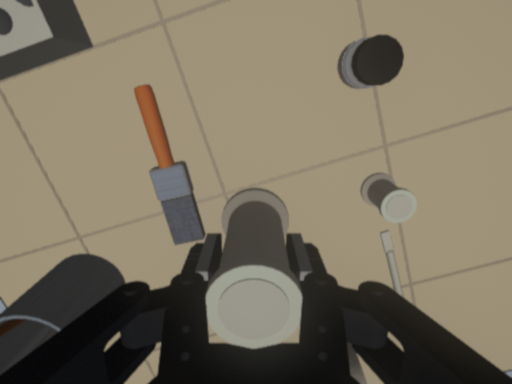

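View pics/s5.png

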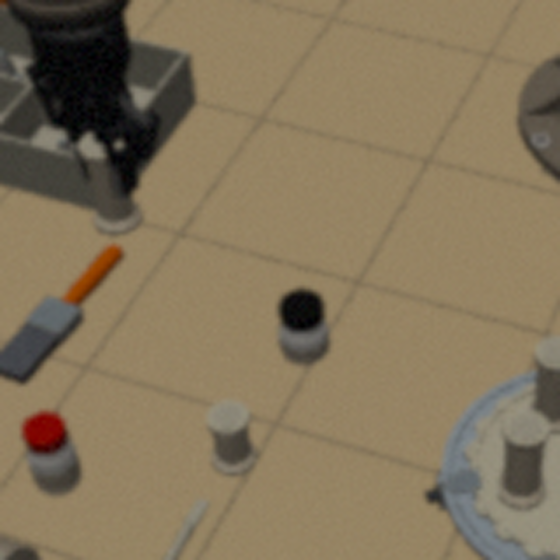

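```bash
python3 -m creep '[{"dx":-0.006,"dy":0,"dz":0.0165,"roll":0,"jaw":0.02},{"dx":-0.012,"dy":0,"dz":0.033,"roll":0,"jaw":0.02},{"dx":-0.012,"dy":0,"dz":0.033,"roll":0,"jaw":0.02},{"dx":-0.012,"dy":0,"dz":0.033,"roll":0,"jaw":0.02},{"dx":-0.012,"dy":0,"dz":0.033,"roll":0,"jaw":0.02},{"dx":-0.012,"dy":0,"dz":0.033,"roll":0,"jaw":0.02},{"dx":-0.012,"dy":0,"dz":0.033,"roll":0,"jaw":0.02},{"dx":-0.012,"dy":0,"dz":0.033,"roll":0,"jaw":0.02}]';python3 -m creep '[{"dx":-0.012,"dy":0,"dz":0.033,"roll":0,"jaw":0.02},{"dx":-0.012,"dy":0,"dz":0.033,"roll":0,"jaw":0.02},{"dx":-0.012,"dy":0,"dz":0.033,"roll":0,"jaw":0.02},{"dx":-0.012,"dy":0,"dz":0.033,"roll":0,"jaw":0.02},{"dx":-0.012,"dy":0,"dz":0.033,"roll":0,"jaw":0.02},{"dx":-0.012,"dy":0,"dz":0.033,"roll":0,"jaw":0.02},{"dx":-0.0168,"dy":0,"dz":0.0472,"roll":0,"jaw":0.02},{"dx":0,"dy":0,"dz":0,"roll":0,"jaw":0.02},{"dx":0,"dy":0,"dz":0,"roll":0,"jaw":0.02},{"dx":0,"dy":0,"dz":0,"roll":0,"jaw":0.02}]'
python3 - <<'E'
from h import *
s=monitor.sense();W=cam('wrist');a=get_image('wrist');cv2.imwrite('pics/w6.png',a[:,:,::-1])
print(s['t'],s['tool_pos'],s['eef_rot'],s['wrist_force'])
b=get_image('scene')[:,:,::-1];crop(b,230,100,340,245,4,'pics/s6.png')
Rt=R.from_rotvec(s['eef_rot']).as_matrix();print(Rt.round(4),(Rt.T@(np.array([495,136.5,s['tool_pos'][2]])-s['tool_pos'])).round(1))
print(proj('wrist',[495,136.5,82.5]))
E
```

```text
t: 7.45
tool_pos: [503.4, -87.1, 217.2]
eef_rot: [-1.558, 0.24, -0.237]
wrist_force: [-0.2, -0.4, -0.6]
grip_width: 32.9
t: 8.45
tool_pos: [492.7, 170.8, 217.5]
eef_rot: [-1.559, 0.24, -0.238]
wrist_force: [-0.3, -0.2, -0.1]
grip_width: 32.8
8.45 [492.65951028 170.79140718 217.49781296] [-1.55887759  0.24009738 -0.23836609] [-0.32360348 -0.24009977 -0.05976678]
[[ 9.539e-01 -1.300e-03  3.001e-01]
 [-3.001e-01 -1.200e-03  9.539e-01]
 [-9.000e-04 -1.000e+00 -1.500e-03]] [ 12.5   0.  -32. ]
[219.56146374 189.82626214]
```

View pics/w6.png

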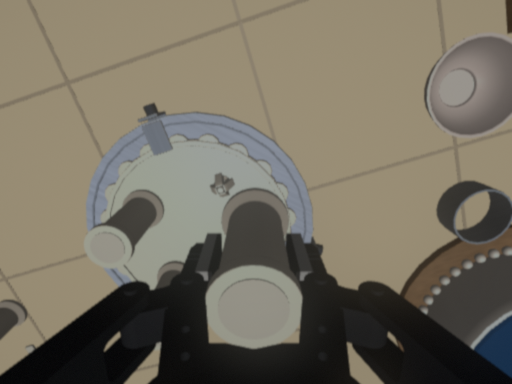

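View pics/s6.png

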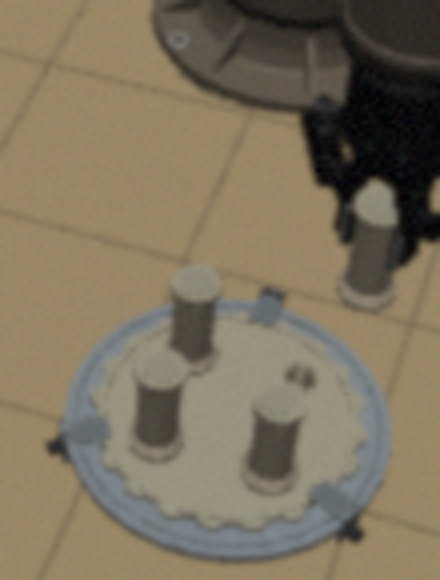

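```bash
python3 - <<'E'
from h import *
a=cv2.imread('pics/w6.png');crop(a,195,165,305,265,6,'pics/w6z.png')
W=cam('wrist');s=monitor.sense()
# predicted outline of foot ring (z=foot) if axis at TCP
for zz in (0,4,8):
  P=[proj('wrist',s['tool_pos']*[1,1,0]+[21*np.cos(t),21*np.sin(t),178.4+zz],W) for t in np.linspace(0,6.28,60)]
  P=np.array(P);i=P[:,1].argmin();print(zz,P[i],P[:,0].min(),P[:,0].max())
E
```

```text
0 [251.99888754 187.35617736] 220.20476690476573 286.4115714539235
4 [251.96553624 189.38413276] 219.54300622608812 287.0600203428749
8 [251.930792   191.49678754] 218.8545123255739 287.7346401566099
```

View pics/w6z.png

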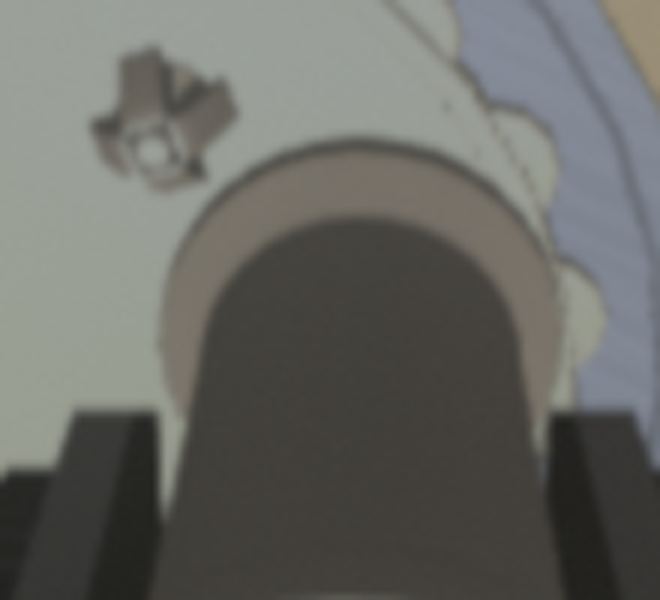

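```bash
python3 - <<'E'
from h import *
W=cam('wrist');s=monitor.sense();Rt=R.from_rotvec(s['eef_rot']).as_matrix()
p=ray('wrist',220.5,190.2,82.5,W);print(p,(Rt.T@(p-s['tool_pos'])).round(1))
q=ray('wrist',255,221.5,180.4,W);print(q,(Rt.T@(q-s['tool_pos'])).round(1))
E
```

```text
[495.61583729 137.21975905  82.5       ] [ 12.6 135.5 -30.9]
[494.2100999  171.29732847 180.4       ] [ 1.  37.6  1.1]
```

```bash
python3 -m creep '[{"dx":0.006,"dy":0,"dz":-0.016,"roll":0,"jaw":0.02},{"dx":0.0065,"dy":0,"dz":-0.016,"roll":0,"jaw":0.02},{"dx":0,"dy":0.01,"dz":0,"roll":0,"jaw":0.02},{"dx":0,"dy":0.02,"dz":0,"roll":0,"jaw":0.02},{"dx":0,"dy":0.02,"dz":0,"roll":0,"jaw":0.02},{"dx":0,"dy":0.02,"dz":0,"roll":0,"jaw":0.02},{"dx":0,"dy":0.015,"dz":0,"roll":0,"jaw":0.02},{"dx":0,"dy":0,"dz":0,"roll":0,"jaw":0.02},{"dx":0,"dy":0,"dz":0,"roll":0,"jaw":0.02}]'
python3 - <<'E'
from h import *
s=monitor.sense();W=cam('wrist');a=get_image('wrist');cv2.imwrite('pics/w7.png',a[:,:,::-1])
print(s['t'],s['tool_pos'],s['eef_rot'],s['wrist_force'])
b=get_image('scene')[:,:,::-1];crop(b,230,100,340,245,4,'pics/s7.png')
E
```

```text
t: 9.45
tool_pos: [495.4, 136.9, 133.4]
eef_rot: [-1.558, 0.239, -0.239]
wrist_force: [-0.0, -0.4, -0.9]
grip_width: 32.6
9.45 [495.39291542 136.93930462 133.41447711] [-1.55800428  0.23945891 -0.23899593] [-0.04074785 -0.39073845 -0.92543508]
```

View pics/w7.png

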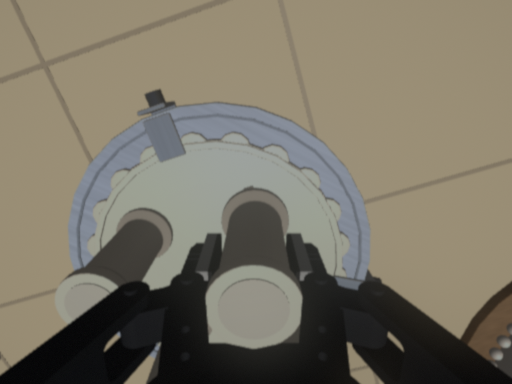

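View pics/s7.png

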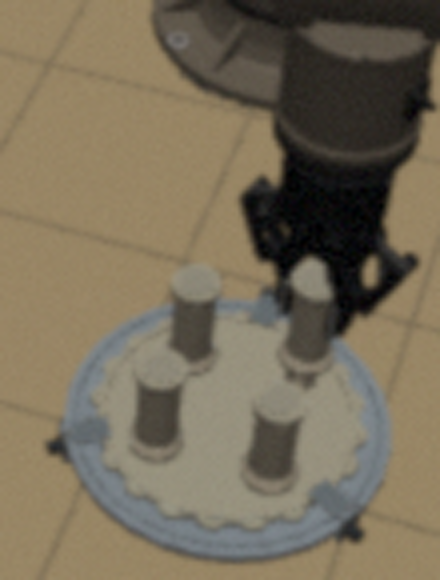

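```bash
python3 -m creep '[{"dx":0,"dy":0.004,"dz":0,"roll":0,"jaw":0.02},{"dx":0,"dy":0.004,"dz":0,"roll":0,"jaw":0.02},{"dx":0,"dy":0.002,"dz":0,"roll":0,"jaw":0.02},{"dx":0,"dy":0.002,"dz":0,"roll":0,"jaw":0.02},{"dx":0,"dy":0,"dz":0,"roll":0,"jaw":0.02}]';python3 -m creep '[{"dx":0,"dy":0.0015,"dz":0,"roll":0,"jaw":0.02},{"dx":0,"dy":0.0015,"dz":0,"roll":0,"jaw":0.02},{"dx":0,"dy":0,"dz":0,"roll":0,"jaw":0.02}]';python3 -m creep '[{"dx":0,"dy":0.0015,"dz":0,"roll":0,"jaw":0.02},{"dx":0,"dy":0.0015,"dz":0,"roll":0,"jaw":0.02},{"dx":0,"dy":0,"dz":0,"roll":0,"jaw":0.02}]'
```

```text
t: 10.05
tool_pos: [495.2, 137.5, 121.1]
eef_rot: [-1.558, 0.239, -0.238]
wrist_force: [-0.2, 0.4, 0.3]
grip_width: 32.8
t: 10.35
tool_pos: [495.3, 137.5, 118.1]
eef_rot: [-1.558, 0.239, -0.238]
wrist_force: [-0.2, 0.3, -0.7]
grip_width: 32.5
t: 10.65
tool_pos: [495.2, 137.4, 115.1]
eef_rot: [-1.558, 0.239, -0.238]
wrist_force: [-0.4, -0.3, -0.4]
grip_width: 32.9
```

```bash
for i in 1; do python3 -m creep '[{"dx":0,"dy":0.0015,"dz":0,"roll":0,"jaw":0.02},{"dx":0,"dy":0.0015,"dz":0,"roll":0,"jaw":0.02},{"dx":0,"dy":0,"dz":0,"roll":0,"jaw":0.02}]';done;  python3 -m creep '[{"dx":0,"dy":0.001,"dz":0,"roll":0,"jaw":0.02},{"dx":0,"dy":0.001,"dz":0,"roll":0,"jaw":0.02},{"dx":0,"dy":0,"dz":0,"roll":0,"jaw":0.02}]'
```

```text
t: 10.95
tool_pos: [495.3, 137.3, 112.1]
eef_rot: [-1.558, 0.239, -0.238]
wrist_force: [-0.1, -2.0, 0.3]
grip_width: 32.6
t: 11.25
tool_pos: [495.4, 137.4, 110.3]
eef_rot: [-1.558, 0.239, -0.239]
wrist_force: [-0.2, -4.1, 3.9]
grip_width: 32.6
```

```bash
 python3 -m creep '[{"dx":0,"dy":0.001,"dz":0,"roll":0,"jaw":0.02},{"dx":0,"dy":0.001,"dz":0,"roll":0,"jaw":0.02},{"dx":0,"dy":0,"dz":0,"roll":0,"jaw":0.02}]'
```

```text
t: 11.55
tool_pos: [495.5, 137.5, 108.4]
eef_rot: [-1.558, 0.238, -0.239]
wrist_force: [-0.4, -2.8, 5.1]
grip_width: 32.9
```

```bash
 python3 -m creep '[{"dx":0.0002,"dy":0,"dz":-0.0007,"roll":0,"jaw":0.02},{"dx":0,"dy":0,"dz":0,"roll":0,"jaw":0.02}]';  python3 -m creep '[{"dx":0,"dy":0.001,"dz":0,"roll":0,"jaw":0.02},{"dx":0,"dy":0.001,"dz":0,"roll":0,"jaw":0.02},{"dx":0,"dy":0,"dz":0,"roll":0,"jaw":0.02}]'
```

```text
t: 11.75
tool_pos: [495.5, 136.9, 108.4]
eef_rot: [-1.557, 0.238, -0.239]
wrist_force: [-1.7, -1.6, 5.5]
grip_width: 32.7
t: 12.05
tool_pos: [495.7, 136.9, 106.5]
eef_rot: [-1.557, 0.238, -0.239]
wrist_force: [-1.0, -3.0, 7.0]
grip_width: 32.5
```

```bash
 python3 -m creep '[{"dx":-0.0001,"dy":0.001,"dz":-0.0005,"roll":0,"jaw":0.02},{"dx":0,"dy":0.001,"dz":0,"roll":0,"jaw":0.02},{"dx":0,"dy":0,"dz":0,"roll":0,"jaw":0.02}]';  python3 -m creep '[{"dx":0,"dy":0.001,"dz":0,"roll":0,"jaw":0.02},{"dx":0,"dy":0.001,"dz":0,"roll":0,"jaw":0.02},{"dx":0,"dy":0,"dz":0,"roll":0,"jaw":0.02}]'
```

```text
t: 12.35
tool_pos: [495.5, 136.6, 104.6]
eef_rot: [-1.557, 0.238, -0.239]
wrist_force: [-0.6, -1.2, 2.0]
grip_width: 32.6
t: 12.65
tool_pos: [495.2, 136.5, 102.3]
eef_rot: [-1.557, 0.238, -0.239]
wrist_force: [-0.5, -1.7, 3.8]
grip_width: 32.7
```

```bash
 python3 -m creep '[{"dx":0,"dy":0.001,"dz":0,"roll":0,"jaw":0.02},{"dx":0,"dy":0.0005,"dz":0,"roll":0,"jaw":0.02},{"dx":0,"dy":0,"dz":0,"roll":0,"jaw":0.02}]'
```

```text
t: 12.95
tool_pos: [495.2, 136.5, 100.8]
eef_rot: [-1.557, 0.238, -0.239]
wrist_force: [-0.0, -2.2, 4.8]
grip_width: 32.8
```

```bash
 python3 -m creep '[{"dx":0,"dy":0.001,"dz":0,"roll":0,"jaw":0.02},{"dx":0,"dy":0,"dz":0,"roll":0,"jaw":0.02}]';  python3 -m creep '[{"dx":0,"dy":0.001,"dz":-0.0002,"roll":0,"jaw":0.02},{"dx":0,"dy":0,"dz":0,"roll":0,"jaw":0.02}]'
```

```text
t: 13.15
tool_pos: [495.0, 136.7, 99.7]
eef_rot: [-1.557, 0.238, -0.238]
wrist_force: [-0.2, 1.2, -6.7]
grip_width: 33.1
t: 13.35
tool_pos: [494.8, 136.3, 98.6]
eef_rot: [-1.558, 0.239, -0.238]
wrist_force: [-0.3, 0.2, -0.2]
grip_width: 33.0
```

```bash
 python3 -m creep '[{"dx":0,"dy":0.001,"dz":0,"roll":0,"jaw":0.02},{"dx":0,"dy":0,"dz":0,"roll":0,"jaw":0.02}]'
```

```text
t: 13.55
tool_pos: [494.9, 136.2, 97.7]
eef_rot: [-1.558, 0.239, -0.238]
wrist_force: [0.1, -0.3, -0.7]
grip_width: 32.7
```

```bash
 python3 -m creep '[{"dx":0,"dy":0.0005,"dz":0,"roll":0,"jaw":0.02},{"dx":0,"dy":0,"dz":0,"roll":0,"jaw":0.02}]';  python3 -m creep '[{"dx":0,"dy":0.0005,"dz":0,"roll":0,"jaw":0.02},{"dx":0,"dy":0,"dz":0,"roll":0,"jaw":0.02}]'
```

```text
t: 13.75
tool_pos: [495.0, 136.2, 97.3]
eef_rot: [-1.558, 0.239, -0.238]
wrist_force: [1.7, -0.1, -0.7]
grip_width: 32.7
t: 13.95
tool_pos: [495.3, 136.3, 97.1]
eef_rot: [-1.557, 0.238, -0.239]
wrist_force: [-0.7, 1.0, 4.5]
grip_width: 32.8
```

```bash
 python3 -m creep '[{"dx":0,"dy":0.0004,"dz":0,"roll":0,"jaw":0.02},{"dx":0,"dy":0,"dz":0,"roll":0,"jaw":0.02}]'
```

```text
t: 14.15
tool_pos: [495.6, 136.4, 97.0]
eef_rot: [-1.557, 0.238, -0.239]
wrist_force: [-0.7, -0.4, 10.3]
grip_width: 33.0
```

```bash
 python3 -m creep '[{"dx":0,"dy":0.0005,"dz":0,"roll":0,"jaw":0.02},{"dx":0,"dy":0,"dz":0,"roll":0,"jaw":0.02},{"dx":0,"dy":0,"dz":0,"roll":0,"jaw":0.02}]'
```

```text
t: 14.45
tool_pos: [495.8, 136.6, 96.9]
eef_rot: [-1.556, 0.237, -0.239]
wrist_force: [-2.6, 0.4, 19.4]
grip_width: 32.9
```

```bash
 python3 -m creep '[{"dx":0,"dy":-0.0006,"dz":0,"roll":0,"jaw":0.02},{"dx":0,"dy":-0.0006,"dz":0,"roll":0,"jaw":0.02},{"dx":0,"dy":0,"dz":0,"roll":0,"jaw":0.02}]';python3 -m creep '[{"dx":0,"dy":-0.0005,"dz":0,"roll":0,"jaw":0.02},{"dx":0,"dy":-0.0005,"dz":0,"roll":0,"jaw":0.02},{"dx":0,"dy":-0.0005,"dz":0,"roll":0,"jaw":0.02},{"dx":0,"dy":0,"dz":0,"roll":0,"jaw":0.02}]'
```

```text
t: 14.75
tool_pos: [495.0, 136.2, 97.1]
eef_rot: [-1.558, 0.238, -0.239]
wrist_force: [-1.0, 0.3, 2.3]
grip_width: 32.7
t: 15.15
tool_pos: [495.0, 136.2, 98.6]
eef_rot: [-1.558, 0.239, -0.238]
wrist_force: [-0.2, 0.3, -0.8]
grip_width: 32.6
```

```bash
 python3 -m creep '[{"dx":0,"dy":-0.0004,"dz":0,"roll":0,"jaw":0.02},{"dx":0,"dy":0,"dz":0,"roll":0,"jaw":0.02},{"dx":0,"dy":0,"dz":0,"roll":0,"jaw":0.02}]'
```

```text
t: 15.45
tool_pos: [495.0, 136.2, 99.0]
eef_rot: [-1.558, 0.239, -0.238]
wrist_force: [0.5, 0.4, -2.4]
grip_width: 32.7
```

```bash
 python3 -m creep '[{"dx":0,"dy":-0.0004,"dz":0,"roll":0,"jaw":0.02},{"dx":0,"dy":0,"dz":0,"roll":0,"jaw":0.02},{"dx":0,"dy":0,"dz":0,"roll":0,"jaw":0.02}]'
```

```text
t: 15.75
tool_pos: [494.9, 136.2, 99.3]
eef_rot: [-1.558, 0.239, -0.238]
wrist_force: [-0.4, 1.1, -6.8]
grip_width: 32.8
```

```bash
 python3 -m creep '[{"dx":0,"dy":-0.0003,"dz":0,"roll":0,"jaw":0.02},{"dx":0,"dy":-0.0002,"dz":0,"roll":0,"jaw":0.02},{"dx":0,"dy":0,"dz":0,"roll":0,"jaw":0.02},{"dx":0,"dy":0,"dz":0,"roll":0,"jaw":0.02}]'
```

```text
t: 16.15
tool_pos: [494.8, 136.1, 99.7]
eef_rot: [-1.558, 0.239, -0.238]
wrist_force: [0.5, 1.6, -11.1]
grip_width: 32.6
```

```bash
 python3 -m creep '[{"dx":0,"dy":-0.00015,"dz":0,"roll":0,"jaw":0.02},{"dx":0,"dy":0,"dz":0,"roll":0,"jaw":0.02},{"dx":0,"dy":0,"dz":0,"roll":0,"jaw":0.02},{"dx":0,"dy":0,"dz":0,"roll":0,"jaw":0.02},{"dx":0,"dy":0,"dz":0,"roll":0,"jaw":0.02},{"dx":0,"dy":0,"dz":0,"roll":0,"jaw":0.02}]';python3 -m creep '[{"dx":0,"dy":0,"dz":0,"roll":0,"jaw":0.02},{"dx":0,"dy":0,"dz":0,"roll":0,"jaw":0.02},{"dx":0,"dy":0,"dz":0,"roll":0,"jaw":0.02},{"dx":0,"dy":0,"dz":0,"roll":0,"jaw":0.02},{"dx":0,"dy":0,"dz":0,"roll":0,"jaw":0.02}]'
```

```text
t: 16.75
tool_pos: [494.9, 136.1, 100.0]
eef_rot: [-1.558, 0.239, -0.238]
wrist_force: [-0.6, 0.5, -14.2]
grip_width: 32.6
t: 17.25
tool_pos: [495.0, 136.1, 100.0]
eef_rot: [-1.558, 0.239, -0.238]
wrist_force: [-1.0, -1.0, -14.6]
grip_width: 32.5
```

```bash
 python3 -m creep '[{"dx":0,"dy":0.00012,"dz":0,"roll":0,"jaw":0.02},{"dx":0,"dy":0,"dz":0,"roll":0,"jaw":0.02},{"dx":0,"dy":0,"dz":0,"roll":0,"jaw":0.02},{"dx":0,"dy":0,"dz":0,"roll":0,"jaw":0.02}]'; for i in 1 2 3 4 5; do python3 -m creep '[{"dx":0,"dy":0,"dz":0,"roll":0,"jaw":0.02},{"dx":0,"dy":0,"dz":0,"roll":0,"jaw":0.02},{"dx":0,"dy":0,"dz":0,"roll":0,"jaw":0.02},{"dx":0,"dy":0,"dz":0,"roll":0,"jaw":0.02},{"dx":0,"dy":0,"dz":0,"roll":0,"jaw":0.02}]' | grep -E "^t:|tool_pos|force"; done
```

```text
t: 17.65
tool_pos: [495.0, 136.2, 100.0]
eef_rot: [-1.558, 0.239, -0.238]
wrist_force: [-0.5, -0.6, -14.4]
grip_width: 32.6
t: 18.15
tool_pos: [495.0, 136.2, 99.9]
wrist_force: [-0.1, -1.3, -14.4]
t: 18.65
tool_pos: [495.0, 136.2, 99.9]
wrist_force: [0.3, -0.4, -13.8]
t: 19.15
tool_pos: [495.0, 136.2, 99.9]
wrist_force: [-0.2, -0.7, -13.5]
t: 19.65
tool_pos: [495.0, 136.2, 99.9]
wrist_force: [0.1, -0.7, -14.7]
t: 20.15
tool_pos: [495.0, 136.2, 99.9]
wrist_force: [-0.8, -0.9, -14.3]
```

```bash
 python3 -m creep '[{"dx":0,"dy":0.00015,"dz":0,"roll":0,"jaw":0.02},{"dx":0,"dy":0,"dz":0,"roll":0,"jaw":0.02},{"dx":0,"dy":0,"dz":0,"roll":0,"jaw":0.02},{"dx":0,"dy":0,"dz":0,"roll":0,"jaw":0.02}]'; for i in 1 2 3 4 5; do python3 -m creep '[{"dx":0,"dy":0,"dz":0,"roll":0,"jaw":0.02},{"dx":0,"dy":0,"dz":0,"roll":0,"jaw":0.02},{"dx":0,"dy":0,"dz":0,"roll":0,"jaw":0.02},{"dx":0,"dy":0,"dz":0,"roll":0,"jaw":0.02},{"dx":0,"dy":0,"dz":0,"roll":0,"jaw":0.02}]' | grep -E "^t:|tool_pos|force"; done
```

```text
t: 20.55
tool_pos: [495.1, 136.2, 99.8]
eef_rot: [-1.558, 0.238, -0.239]
wrist_force: [-1.1, -0.1, -12.5]
grip_width: 33.1
t: 21.05
tool_pos: [495.0, 136.2, 99.8]
wrist_force: [-0.6, -0.9, -11.7]
t: 21.55
tool_pos: [495.0, 136.2, 99.8]
wrist_force: [-0.3, -0.6, -11.3]
t: 22.05
tool_pos: [495.1, 136.2, 99.8]
wrist_force: [0.4, -0.7, -11.2]
t: 22.55
tool_pos: [495.0, 136.2, 99.8]
wrist_force: [-0.2, 0.1, -11.6]
t: 23.05
tool_pos: [495.0, 136.2, 99.8]
wrist_force: [-0.5, -1.4, -12.4]
```

```bash
 python3 -m creep '[{"dx":0,"dy":0.0008,"dz":0,"roll":0,"jaw":0.02},{"dx":0,"dy":0.0008,"dz":0,"roll":0,"jaw":0.02},{"dx":0,"dy":0.0008,"dz":0,"roll":0,"jaw":0.02},{"dx":0,"dy":0.0006,"dz":0,"roll":0,"jaw":0.02},{"dx":0,"dy":0.0003,"dz":0,"roll":0,"jaw":0.02},{"dx":0,"dy":0,"dz":0,"roll":0,"jaw":0.02},{"dx":0,"dy":0,"dz":0,"roll":0,"jaw":0.02}]'
```

```text
t: 23.75
tool_pos: [495.7, 136.5, 97.1]
eef_rot: [-1.557, 0.237, -0.239]
wrist_force: [-0.8, -0.4, 6.9]
grip_width: 33.0
```

```bash
 python3 -m creep '[{"dx":0,"dy":0,"dz":0,"roll":0,"jaw":0.04},{"dx":0,"dy":0,"dz":0,"roll":0,"jaw":0.05},{"dx":0,"dy":0,"dz":0,"roll":0,"jaw":0.06},{"dx":0,"dy":0,"dz":0,"roll":0,"jaw":0.062},{"dx":0,"dy":0,"dz":0,"roll":0,"jaw":0.062},{"dx":0,"dy":0,"dz":0,"roll":0,"jaw":0.062}]'
python3 - <<'E'
from h import *
s=monitor.sense();a=get_image('wrist');cv2.imwrite('pics/w8.png',a[:,:,::-1]);print(s['wrist_force'],s['tool_pos'])
E
```

```text
t: 24.35
tool_pos: [495.0, 136.2, 96.5]
eef_rot: [-1.558, 0.239, -0.238]
wrist_force: [0.8, 0.1, 0.8]
grip_width: 61.9
[0.80712918 0.14033257 0.76298563] [495.03057773 136.17373676  96.45118706]
```

View pics/w8.png

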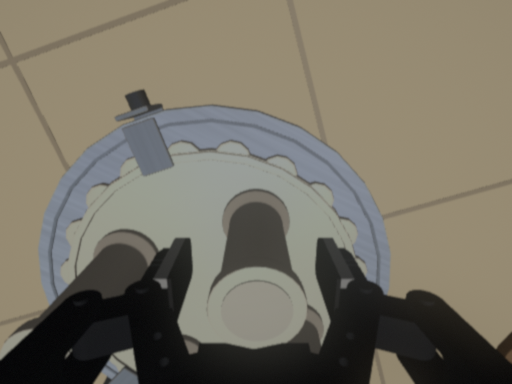

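```bash
 python3 -m creep '[{"dx":0,"dy":-0.008,"dz":0,"roll":0,"jaw":0.062},{"dx":0,"dy":-0.015,"dz":0,"roll":0,"jaw":0.062},{"dx":0,"dy":-0.02,"dz":0,"roll":0,"jaw":0.062},{"dx":0,"dy":-0.02,"dz":0,"roll":0,"jaw":0.062},{"dx":0,"dy":-0.02,"dz":0,"roll":0,"jaw":0.062},{"dx":0,"dy":-0.025,"dz":0,"roll":0,"jaw":0.062},{"dx":0,"dy":-0.025,"dz":0,"roll":0,"jaw":0.062},{"dx":0,"dy":-0.012,"dz":0,"roll":0,"jaw":0.062}]';  python3 -m creep '[{"dx":-0.012,"dy":0,"dz":0.03,"roll":0,"jaw":0.062},{"dx":-0.012,"dy":0,"dz":0.03,"roll":0,"jaw":0.062},{"dx":-0.01,"dy":0,"dz":0.03,"roll":0,"jaw":0.062},{"dx":-0.01,"dy":0,"dz":0.03,"roll":0,"jaw":0.062},{"dx":-0.01,"dy":0,"dz":0.03,"roll":0,"jaw":0.062},{"dx":0,"dy":0,"dz":0.0,"roll":0,"jaw":0.062},{"dx":0,"dy":0,"dz":0.0,"roll":0,"jaw":0.062}]'
python3 - <<'E'
from h import *
s=monitor.sense();a=get_image('scene')[:,:,::-1];cv2.imwrite('pics/s9f.png',a);crop(a,230,130,340,245,5,'pics/s9.png');b=get_image('top')[:,:,::-1];crop(b,180,140,380,260,4,'pics/t9.png')
print(s['t'],s['wrist_force'],s['tool_pos'])
E
```

```text
t: 25.2
tool_pos: [495.7, 136.3, 244.0]
eef_rot: [-1.556, 0.237, -0.24]
wrist_force: [0.3, 0.3, 0.1]
grip_width: 61.9
t: 25.9
tool_pos: [488.1, 295.6, 241.0]
eef_rot: [-1.559, 0.238, -0.237]
wrist_force: [1.0, -0.2, -0.3]
grip_width: 61.9
25.9 [ 1.029349   -0.23351269 -0.25838913] [488.08784353 295.63968194 241.03891336]
```

View pics/s9.png

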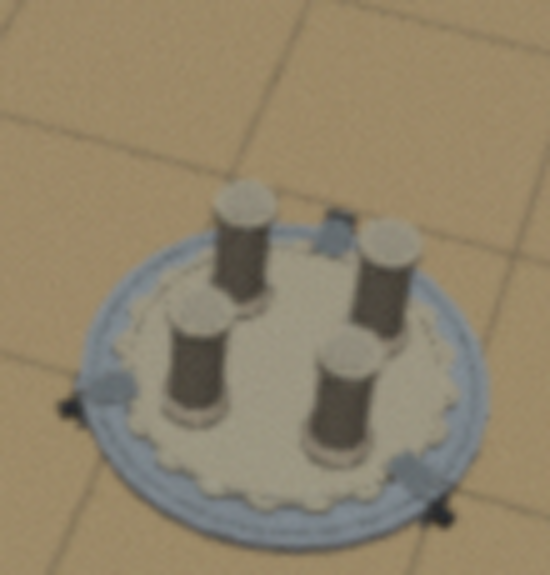

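View pics/t9.png

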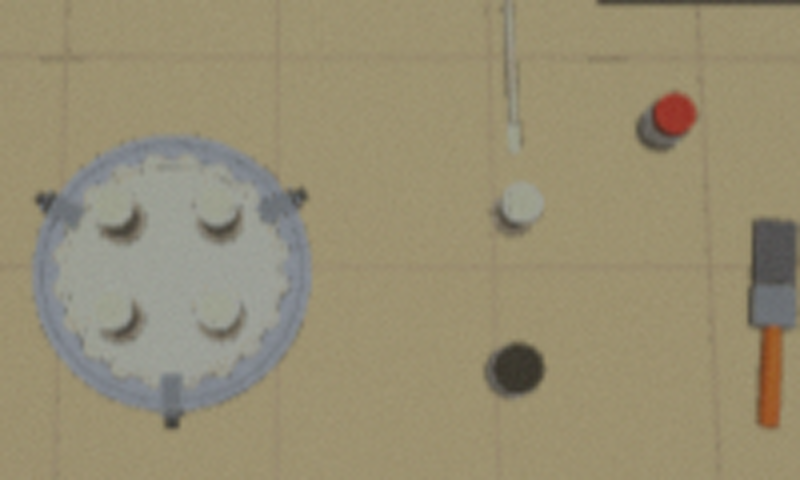

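View pics/s9f.png

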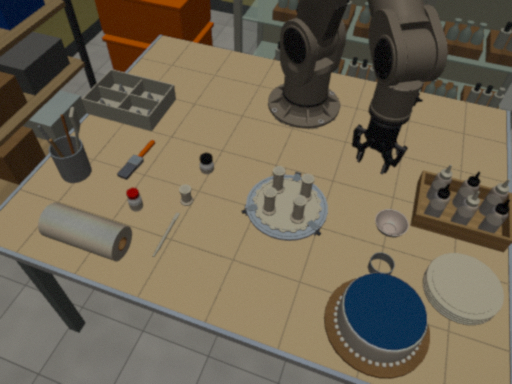

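The pictures show four equal pillars standing. The cap centres in the scene crop, (245,203), (389,243), (350,352) and (205,310), form a parallelogram to within 2 enlarged pixels. The other bench items look unmoved and the gripper is clear.

```bash
python3 -c "
from plant import robot
print(robot.hand_in())"
```

```text
the job is handed in; nothing more can be done
None
```

The 85 mm pillar is on the free stud, snapped fully home, pull-tested and released. I handed the job in at about 26 s.

- **Press:** the push stayed at about 7 N or less going over the barbs. The snap showed as the force briefly reversing to −6.7 N, with the foot about 2.5 mm above the plate. I then pressed it onto the plate to 19 N. While it went over the barbs there was up to 4 N of side force, so I shifted it about 1 mm sideways to ease that.
- **Pull test:** the pillar rose 2.7 mm and then held firmly, which matches 2 mm of play plus 0.6 mm of plate bow. For about 4 s the pull read roughly 14 N, a little above the 12 N asked. I eased it back and held about 11 to 12.5 N for another 2.5 s. No reading was above 14.7 N.
- **Final checks:** I pressed it back to the same home height (TCP 97.1 mm, 7 N) and let go. The last pictures show four pillars of equal height, with the other bench items looking unmoved and the gripper well clear.
- **Errors on the way:** my first move command was refused for missing keys, so the arm did not move. I also carried the pillar about 34 mm past the stud, high above the plate and touching nothing. I corrected that before lowering.

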